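# Heft three tins and hold up the one with the steel slug

## Robot

A 6-joint arm with a two-finger parallel gripper is mounted at the origin on the work surface. World frame = base frame: x ahead of the robot, y to its left, z up, the work surface at z = 0. Lengths are in mm, angles in rad, forces in N, time in s.
With the tool pointing down it reaches from about 275 to 825 mm from the base axis. Payload 5.2 kg.
Tool frame: the origin (TCP) lies at the centre of the arm's flange, where the gripper is bolted on; the fingertips stand 186 mm ahead of it and the grasp point (between the pads) lies 167 mm ahead of it; z points along the fingers, y is the line along which they close (so a half turn about z gives the same grasp; the last joint's range is limited). The gripper opens to 93 mm and grips with 3 to 60 N. Pads are 15 mm wide; open, the fingers measure 128 mm over their backs; the gripper's body (75 mm by 188 mm) begins 65 mm behind the grasp point.
Start: joints at [-1.448, 0.259, 1.535, -0, 1.348, -0.203], TCP at [176.058, -521.066, 404.753] pointing down, gripper open.
Joint ranges: [-3.14, 3.14], [-0.91, 2.08], [0.19, 2.58], [-1.22, 4.36], [0.22, 2.71], [-3.12, 3.12]. Speed limits (rad/s): [2.57, 2.57, 3.14, 3.14, 3.14, 3.14].

## Interface

Orientations are given as a unit quaternion [w, x, y, z].
In Python, from workcell import env, eyes gives the robot as it stands.
- The arm moves only by the tool arm_command, never from a script. Its argument "series" is a list that holds one entry, the list of rows, each a list of 5 numbers: the shift along the tool's x, y, z scaled (see below), then the turn about the tool's z scaled (see below), then the closure, from -1 (fully open) to 1 (shut). In form: [[[dx, dy, dz, spin, jaw], ...]]. A call has exactly 5 rows; each row is the pose to reach, as a shift and turn from the pose commanded when the call began, along the tool's axes at that moment; what a row does not reach only later rows make up. The controller multiplies each number of a shift by 0.4 m and each number of a turn by pi/4 rad. A row lasts 1/8 s, in which the tool goes at most 62.5 mm and 10.7 degrees, less where a joint would pass 70% of its speed; a pose out of reach is approached as far as the arm can. A call with a number of a shift or a turn outside -1 to 1 is refused whole. A call with a gripper value outside its range is refused whole. The fingers move at their own pace and stop on an object; "force" is the grip in N (left out, the last holds). Time passes only in rows, so rows that repeat a pose let the fingers close, or fill a call up. It gives the time, the measured TCP pose, the force, the opening and the grip force at its end, in the units of the state.
- env.observe(): the state, without advancing time (a new reading comes with each control period).
- eyes.get_image(name): name is "side" or "top" or "wrist"; returns a dict with "image" (384x512x3 uint8, red, green, blue), "range_z" (384x512 float32, mm along the optical axis (not along the pixel's ray), 0 where there is no reading), "fx", "fy", "cx", "cy" (pixels), "eye" and "orientation" of the camera in the world; the wrist camera has in their place "mount" (4x4, takes a point from camera to tool coordinates, whose origin is the TCP and whose axes are the flange's). Camera axes: x right, y down, z forward; pixel columns grow to the right and rows downward; lengths in mm; the calibration is good to about 2 mm. A picture is of the moment at which its call begins: read the wrist's pose just before it.
- env.close_job(): hands the job in; it is judged then, once.
The state is a dict: "time_s": time; "q": joint angles; "qd": joint speeds; "joint_efforts": joint torques, N m; "ee_pos": TCP position; "orientation": TCP orientation; "contact_force": force on the tool from outside, world axes, zero at the start; "wrist_torque": the same for the moment, N m; "grip_width": finger opening in mm; "gripper_force": force on a finger pad.
Only numpy, scipy, OpenCV 4.12 (cv2) and the standard library are available. Lean on these libraries where they do the work, as an engineer would, in place of code of your own. Each camera call takes 0.05 s, during which the arm holds its last target. There are 200 camera calls.

## Task

One of the three identical closed tins on the rubber mat holds a solid steel slug, and only its weight tells which. Beginning at the red toolbox end, lift each tin in turn a few centimetres clear of the mat to feel its weight, and set it back down upright on the mat without dropping it; keep the tins upright and leave the mug, square and corner clamp where they are. Finish holding the heaviest tin up in the gripper, still and upright, its underside at least 15 cm above the bench, with the other two standing on the mat: the program ends while holding it (if the last tin is the heaviest, it may simply stay in hand).

Things in the scene. Friction and masses are not known exactly. Their poses are not given: they have to be found in the camera images.
- tin_a_mid (a point): Centre, half-way up, of the closed square tin at the toolbox end of the row (the robot's left, +y). Blue sides, steel lid and base rim: 56 x 56 mm, 70 mm tall, so this point is 35 mm above its underside. z is up, x and y are square to its flat sides. All three tins look the same; each weighs 0.12 kg and holds one loose slug that may rattle by a few mm. Any of the three may be the heaviest. The heaviest weighs 0.70 to 0.83 kg in all, the other two 0.20 to 0.37 kg.
- tin_b_mid (a point): Centre, half-way up, of the closed square tin in the middle of the row. Blue sides, steel lid and base rim: 56 x 56 mm, 70 mm tall, so this point is 35 mm above its underside. z is up, x and y are square to its flat sides. All three tins look the same; each weighs 0.12 kg and holds one loose slug that may rattle by a few mm. Any of the three may be the heaviest. The heaviest weighs 0.70 to 0.83 kg in all, the other two 0.20 to 0.37 kg.
- tin_c_mid (a point): Centre, half-way up, of the closed square tin at the far end from the toolbox (the robot's right, -y). Blue sides, steel lid and base rim: 56 x 56 mm, 70 mm tall, so this point is 35 mm above its underside. z is up, x and y are square to its flat sides. All three tins look the same; each weighs 0.12 kg and holds one loose slug that may rattle by a few mm. Any of the three may be the heaviest. The heaviest weighs 0.70 to 0.83 kg in all, the other two 0.20 to 0.37 kg.
- mat: Fixed black rubber mat, 110 x 400 mm, 4 mm thick, on the white bench top (z = 0); on it the tins stand about 130 mm apart. Origin at the centre of its underside, on the bench; its y axis runs along the row towards the toolbox.
- toolbox: Red steel toolbox with clip-on lid and black handle, fixed, 390 x 190 mm, 192 mm tall, long side along its x. Origin at the centre of its underside. Always to the left (+y) of the mat.
- mug: White ceramic mug, loose, 82 mm across, 95 mm tall, handle on its own +y side; origin at the centre of its underside. Bystander.
- square: Stainless combination square lying flat, loose, 300 mm rule along its y, head reaching 85 mm to its +x, 18 mm tall; origin on the bench under the middle of the rule. Bystander.
- clamp: Aluminium L-shaped corner clamp, loose, about 150 x 145 mm, 32 mm tall; origin on the bench under the middle of the leg that runs along its x; the other leg and the screw lie to its +y. Bystander.
Mind the look-alikes: they are no part of the job. Leave any orange look-alike of the part that bears tin_b_mid alone.

How it is judged (in metres and radians):
On the way, in this order (a step that is already met when the one before it is completed fails the run):
1. the tin at the toolbox end of the row (the robot's left, +y) is lifted clear of the mat in the gripper (height (world z) of tin_a_mid above 0.051 m and contact force between tin_a and the fingers above 1 N and contact force between tin_a and mat below 0.05 N), for 0.3 s.
2. the tin in the middle of the row is lifted clear of the mat in the gripper (height (world z) of tin_b_mid above 0.051 m and contact force between tin_b and the fingers above 1 N and contact force between tin_b and mat below 0.05 N), for 0.3 s.
3. the tin at the far end from the toolbox (the robot's right, -y) is lifted clear of the mat in the gripper (height (world z) of tin_c_mid above 0.051 m and contact force between tin_c and the fingers above 1 N and contact force between tin_c and mat below 0.05 N), for 0.3 s.
At the end, for the whole second after the job is handed in: Fingers hold the heaviest tin still, within 14 degrees of upright, its centre 185 mm or more above the bench, resting on nothing else; the other two stand flat (2.5 degrees) on the mat, at rest and untouched, each pressing on it with 1.2 to 5 N (the heavy one would press 6.8 N or more) (((height (world z) of tin_a_mid above 0.185 m and contact force between tin_a and the fingers above 2 N and linear speed of tin_a below 0.03 m/s and angle between tin_a_mid's own z axis and vertical below 0.25 rad and contact force between tin_a and toolbox below 0.05 N and contact force between tin_b and mat between 1.2 and 5 N and contact force between each of tin_b, tin_c and the fingers below 0.05 N and contact force between each of tin_b, tin_c and tin_a below 0.05 N and angle between each of tin_b_mid, tin_c_mid's own z axis and vertical below 0.045 rad and linear speed of each of tin_b, tin_c below 0.02 m/s and contact force between tin_c and mat between 1.2 and 5 N) or (height (world z) of tin_b_mid above 0.185 m and contact force between tin_b and the fingers above 2 N and linear speed of tin_b below 0.03 m/s and angle between tin_b_mid's own z axis and vertical below 0.25 rad and contact force between tin_b and toolbox below 0.05 N and contact force between tin_a and mat between 1.2 and 5 N and contact force between each of tin_a, tin_c and the fingers below 0.05 N and contact force between each of tin_a, tin_c and tin_b below 0.05 N and angle between each of tin_a_mid, tin_c_mid's own z axis and vertical below 0.045 rad and linear speed of each of tin_a, tin_c below 0.02 m/s and contact force between tin_c and mat between 1.2 and 5 N) or (height (world z) of tin_c_mid above 0.185 m and contact force between tin_c and the fingers above 2 N and linear speed of tin_c below 0.03 m/s and angle between tin_c_mid's own z axis and vertical below 0.25 rad and contact force between tin_c and toolbox below 0.05 N and contact force between tin_a and mat between 1.2 and 5 N and contact force between each of tin_a, tin_b and the fingers below 0.05 N and contact force between each of tin_a, tin_b and tin_c below 0.05 N and angle between each of tin_a_mid, tin_b_mid's own z axis and vertical below 0.045 rad and linear speed of each of tin_a, tin_b below 0.02 m/s and contact force between tin_b and mat between 1.2 and 5 N))); the arm keeps its last pose, push and grip.
It fails at once if a bystander (mug, square or corner clamp) is shifted by more than 30 mm (distance of any of mug, square, clamp from where it was at the start of the episode above 0.03 m).
It fails at once if a tin is tipped more than 30 degrees (angle between any of tin_a_mid, tin_b_mid, tin_c_mid's own z axis and vertical above 0.52 rad).
It fails at once if a tin is dropped (out of the gripper more than 20 mm above the mat) ((height (world z) of tin_a_mid above 0.059 m and contact force between tin_a and the fingers below 0.01 N) or (height (world z) of tin_b_mid above 0.059 m and contact force between tin_b and the fingers below 0.01 N) or (height (world z) of tin_c_mid above 0.059 m and contact force between tin_c and the fingers below 0.01 N)).
It also fails if it takes over 72 s, if anything falls off the work surface, if the arm or the gripper's body presses on something with over 40 N, if the wrist force passes 120 N, or if a joint passes its speed limit or range.

## Working session

There is one attempt and no reset: what is moved stays moved. The work goes in short steps, Python scripts to look and compute and a tool call to move; the robot and the scene stay as the last step left them, time stands still between calls to the robot, and variables do not carry over. Pictures are saved under pics/ and viewed, at most 10 in all, crops included, and the job is handed in when it is done.

Besides the shell and the picture viewer there is one more tool, called after "Call:" by a JSON object that holds its "api" and its "payload", one argument or row to a line. arm_command: Moves the arm, as the interface text tells. Its arguments: {"type":"object","properties":{"series":{"type":"array","items":{"type":"array","items":{"type":"array","items":{"type":"number"}}}},"force":{"type":"number"}},"required":["series"]}

```bash
mkdir -p pics; cat > h.py <<'E'
import numpy as np, cv2
from scipy.spatial.transform import Rotation as R
from workcell import env, eyes
def rot(q): return R.from_quat([q[1],q[2],q[3],q[0]]).as_matrix()
def get(n):
    s=env.observe(); d=eyes.get_image(n)
    if n=="wrist":
        M=np.array(d["mount"]); T=rot(s["orientation"]); d["R"]=T@M[:3,:3]; d["t"]=T@M[:3,3]+np.array(s["ee_pos"])
    else: d["R"]=rot(d["orientation"]); d["t"]=np.array(d["eye"])
    return d
def pts(d):
    v,u=np.mgrid[:384,:512]; z=d["range_z"]
    c=np.stack([(u-d["cx"])/d["fx"]*z,(v-d["cy"])/d["fy"]*z,z],-1)
    return c@d["R"].T+d["t"]
def save(n,im): cv2.imwrite(n,cv2.cvtColor(im,cv2.COLOR_RGB2BGR))
E
python3 - <<'E'
from h import *
print(env.observe())
t=get("top");s=get("side")
print(t["t"],s["t"])
save("pics/top.png",t["image"]);save("pics/side.png",s["image"])
np.savez("f.npz",tp=pts(t),ti=t["image"],sp=pts(s),si=s["image"])
E
```

```text
{'time_s': 0.0, 'q': array([-1.44782083e+00,  2.59349915e-01,  1.53605642e+00,  1.52877255e-05,
        1.34800181e+00, -2.02805401e-01]), 'qd': array([-3.96179266e-04,  8.02399559e-05, -2.48016554e-03,  1.31209119e-03,
        1.43431142e-03, -5.02965911e-04]), 'joint_efforts': array([ 1.75336460e-03, -4.37302423e+01, -2.83998352e+01,  7.21785100e-02,
        4.13379783e-02, -1.43093971e-04]), 'ee_pos': array([ 176.02310686, -520.85511271,  403.92438216]), 'orientation': array([-9.06727527e-04,  9.86762528e-01,  1.62169325e-01,  4.36705612e-05]), 'contact_force': array([ 0.42549853, -0.20705261,  0.3872962 ]), 'wrist_torque': array([0.02239907, 0.00990355, 0.03654091]), 'gripper_force': 0.0, 'grip_width': 93.16832842671037}
[ 255.61297217   48.42008275 1613.0992082 ] [-126.85718066  924.19808286 1145.95577629]
```

View pics/top.png

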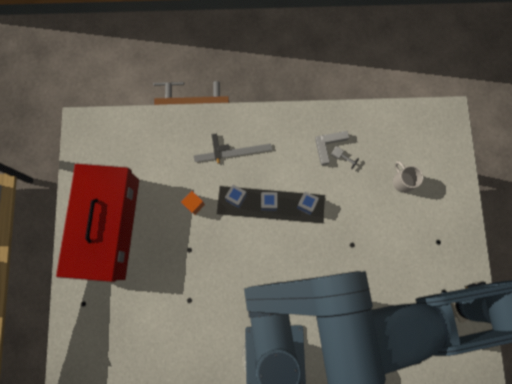

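View pics/side.png

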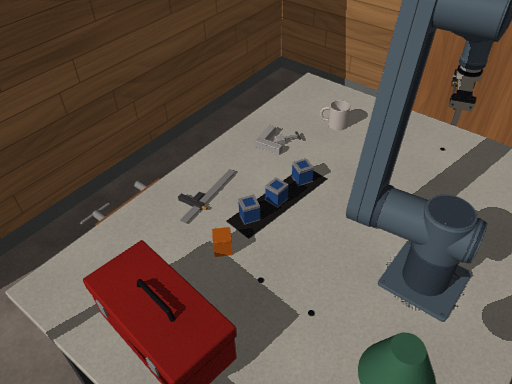

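The top view shows the mat at (218–325, 186–222). The blue tins on it are at (235,195), (269,200) and (309,203), at different yaws, and the toolbox is on the left.

Candidates: the blue tins are a (235,195), b (269,200) and c (309,203). The orange block at (192,202), off the mat, is the look-alike, so I leave it alone.

```bash
python3 - <<'E'
from h import *
f=np.load("f.npz")
for k in "ts":
    P=f[k+"p"];I=f[k+"i"]; z=P[...,2]
    m=((z>62)&(z<86)).astype(np.uint8)
    if k=="t": m[:,:205]=0;m[:,345:]=0; m[:170]=0;m[230:]=0
    else: m[:140]=0;m[228:]=0;m[:,:235]=0;m[:,325:]=0
    n,L,S,C=cv2.connectedComponentsWithStats(m)
    for i in range(1,n):
        if S[i,4]<30: continue
        q=P[L==i]; r=cv2.minAreaRect(q[:,:2].astype(np.float32))
        print(k,C[i].round(),S[i,4],"z",np.median(q[:,2]).round(1),"mean",q.mean(0).round(1),"rect",np.round(r[0],1),np.round(r[1],1),round(r[2],1))
I=f["ti"][160:240,170:340]
save("pics/crop.png",cv2.resize(I,None,fx=4.5,fy=4.5,interpolation=cv2.INTER_CUBIC))
P=f["tp"]; g=(f["ti"].max(-1)<60);g[:170]=0;g[230:]=0;g[:,:205]=0;g[:,340:]=0
q=P[g&(abs(P[...,2]-4)<8)];r=cv2.minAreaRect(q[:,:2].astype(np.float32));print("mat",r,np.median(q[:,2]))
E
```

```text
t [235. 195.] 254 z 75.0 mean [565.8 124.8  74.8] rect [566.5 124.6] [56.9 57.6] 59.4
t [269. 200.] 252 z 75.0 mean [541.3   4.4  75.1] rect [541.7   4.5] [54.3 56.2] 88.2
t [308. 202.] 256 z 74.9 mean [ 532.1 -136.8   74.9] rect [ 533.3 -137.2] [56.1 59.5] 61.2
s [303. 166.] 215 z 72.9 mean [ 531.4 -133.9   72.2] rect [ 534.2 -139.2] [62.  66.2] 62.0
s [277. 186.] 241 z 72.8 mean [541.5   6.6  72.3] rect [543.5   3.7] [60.8 60.4] 88.0
s [249. 203.] 257 z 73.1 mean [564.8 127.7  72.8] rect [567.  125.1] [59.3 61.8] 57.5
mat ((540.1034545898438, -5.05670166015625), (396.43487548828125, 101.3436279296875), 83.3231201171875) 4.757453262157469
```

View pics/crop.png

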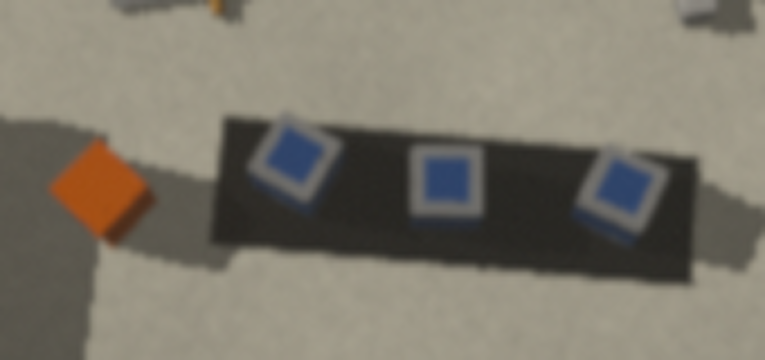

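The crop confirms it: three blue-lidded tins with steel rims stand on the mat, and the orange block is off it. Tops measure z≈75 mm against 74 expected, and sizes ≈56 mm. Now I move towards tin a.

Call:
{"api": "arm_command", "payload": {
  "series": [
    [[0.115,-0.097,0,0,-1],[0.23,-0.194,0,0,-1],[0.345,-0.291,0,0,-1],[0.46,-0.388,0,0,-1],[0.575,-0.485,0,0,-1]]
  ],
  "force": 45
}}

```text
time_s: 0.72
ee_pos: [332.4, -261.8, 404.6]
orientation: [-0.0, 0.987, 0.162, 0.0]
contact_force: [0.5, -0.5, 0.3]
grip_width: 93.1
gripper_force: 0.0
```

Call:
{"api": "arm_command", "payload": {
  "series": [
    [[0.115,-0.097,0,0,-1],[0.23,-0.194,0,0,-1],[0.345,-0.291,0,0,-1],[0.46,-0.388,0,0,-1],[0.575,-0.485,0,0,-1]]
  ]
}}

```text
time_s: 1.35
ee_pos: [488.3, -4.3, 404.6]
orientation: [0.0, 0.987, 0.162, -0.0]
contact_force: [0.2, -1.3, -0.1]
grip_width: 93.1
gripper_force: 0.0
```

```bash
cat >> h.py <<'E'
def plan(p,ang):
    "print shift (units) and spin to bring TCP to p with tool x at ang deg"
    s=env.observe(); T=rot(s["orientation"]); d=T.T@(np.array(p)-s["ee_pos"])/400
    a=np.degrees(np.arctan2(T[1,0],T[0,0]))
    print("t",s["time_s"],"pos",np.round(s["ee_pos"],1),"ang",round(a,2),"tilt z",T[:,2].round(4),"shift",d.round(4),"spin",round(((a-ang+180)%360-180)/45,4),"F",np.round(s["contact_force"],2),"w",round(s["grip_width"],1),s["gripper_force"])
def tins(d):
    P=pts(d); m=((P[...,2]>64)&(P[...,2]<84)).astype(np.uint8)
    n,L,S,C=cv2.connectedComponentsWithStats(m)
    for i in range(1,n):
        if S[i,4]<300: continue
        q=P[L==i]; r=cv2.minAreaRect(q[:,:2].astype(np.float32)); print("tin",C[i].round(),S[i,4],"z",np.median(q[:,2]).round(1),np.round(r[0],1),np.round(r[1],1),round(r[2],1))
E
python3 -c "
from h import *
plan((566,125,380),59.4); d=get('wrist'); save('pics/w1.png',d['image']); tins(d)"
```

```text
t 1.35 pos [488.3  -4.3 404.6] ang 18.68 tilt z [-1.e-04 -2.e-04 -1.e+00] shift [ 0.2876 -0.244   0.0614] spin -0.905 F [ 0.17 -1.25 -0.1 ] w 93.1 0.0
tin [ 9. 29.] 864 z 68.5 [549.6 251.4] [47.2 24.4] 3.5
tin [153.  57.] 4082 z 72.9 [568.6 122.3] [57.3 57.4] 59.0
tin [265. 123.] 3293 z 73.0 [545.3   1.2] [57.1 57. ] 87.5
tin [388. 175.] 2995 z 72.9 [ 535.5 -139.3] [58.2 57.2] 62.2
```

View pics/w1.png

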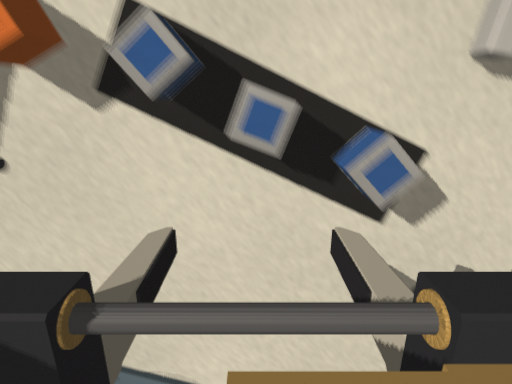

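The wrist view shows the tins at (153,57), (265,123) and (388,175), agreeing with the top view within 4 mm. Next I go above tin a.

Call:
{"api": "arm_command", "payload": {
  "series": [
    [[0.1,-0.08,0,-0.22,-1],[0.2,-0.16,0,-0.44,-1],[0.289,-0.242,0.03,-0.66,-1],[0.289,-0.242,0.06,-0.88,-1],[0.289,-0.242,0.06,-0.9,-1]]
  ]
}}

```text
time_s: 2.02
ee_pos: [565.8, 122.8, 379.1]
orientation: [-0.001, 0.87, 0.494, -0.002]
contact_force: [-0.6, -0.4, -0.2]
grip_width: 92.6
gripper_force: 0.0
```

```bash
python3 -c "
from h import *
d=get('wrist'); plan((567,124,207),59.2); tins(d)"
```

```text
t 2.075 pos [566.  122.3 380.1] ang 59.07 tilt z [-2.e-03 -2.e-04 -1.e+00] shift [0.0054 0.0008 0.4326] spin -0.0029 F [-0.24 -0.13 -0.11] w 92.9 0.0
tin [144.  40.] 4825 z 68.9 [549.2 279.8] [57.1 57.4] 46.0
tin [256. 180.] 3373 z 72.9 [569.5 122.7] [56.8 57.1] 59.1
tin [295. 280.] 2357 z 72.9 [546.1   1.6] [57.8 57. ] 87.7
tin [343. 361.] 993 z 72.4 [ 543.4 -124.7] [26.9 57.6] 64.7
```

Call:
{"api": "arm_command", "payload": {
  "series": [
    [[0.005,0.003,0.12,0,-1],[0.005,0.003,0.24,0,-1],[0.005,0.003,0.35,0,-1],[0.005,0.003,0.43,0,-1],[0.005,0.003,0.43,0,-1]]
  ]
}}

```text
time_s: 2.7
ee_pos: [567.3, 122.6, 207.1]
orientation: [-0.001, 0.871, 0.492, -0.002]
contact_force: [-1.0, -0.5, 0.2]
grip_width: 93.0
gripper_force: 0.0
```

Call:
{"api": "arm_command", "payload": {
  "series": [
    [[0,0,0,0,1],[0,0,0,0,1],[0,0,0,0,1],[0,0,0,0,1],[0,0,0,0,1]]
  ]
}}

```text
time_s: 3.32
ee_pos: [568.5, 123.6, 209.4]
orientation: [0.0, 0.87, 0.494, 0.0]
contact_force: [-0.3, 0.1, 5.0]
grip_width: 56.1
gripper_force: 45.0
```

Call:
{"api": "arm_command", "payload": {
  "series": [
    [[0,0,-0.025,0,1],[0,0,-0.05,0,1],[0,0,-0.075,0,1],[0,0,-0.09,0,1],[0,0,-0.09,0,1]]
  ]
}}

```text
time_s: 3.95
ee_pos: [568.5, 123.6, 245.5]
orientation: [0.0, 0.87, 0.494, 0.001]
contact_force: [0.7, -0.5, -1.7]
grip_width: 55.8
gripper_force: 45.0
```

Call:
{"api": "arm_command", "payload": {
  "series": [
    [[0,0,0,0,1],[0,0,0,0,1],[0,0,0,0,1],[0,0,0,0,1],[0,0,0,0,1]]
  ]
}}

```text
time_s: 4.58
ee_pos: [568.3, 123.6, 244.7]
orientation: [-0.0, 0.87, 0.494, -0.0]
contact_force: [0.5, 0.4, -1.6]
grip_width: 55.6
gripper_force: 45.0
```

```bash
python3 -c "
from h import *
for i in range(3): d=get('wrist'); s=env.observe(); plan((568,123.5,208),59.2); print(s['joint_efforts'].round(2))
save('pics/w2.png',d['image'])"
```

```text
t 4.625 pos [568.3 123.6 244.7] ang 59.17 tilt z [-0.  0. -1.] shift [-0.0005 -0.0005  0.0918] spin -0.0008 F [-0.02 -0.32 -1.22] w 55.6 44.99234531074762
[-0.000e+00 -5.149e+01 -2.421e+01  6.000e-02 -3.000e-02  0.000e+00]
t 4.675 pos [568.3 123.6 244.7] ang 59.17 tilt z [-1.e-04 -0.e+00 -1.e+00] shift [-0.0005 -0.0005  0.0918] spin -0.0007 F [-0.06  0.77 -2.5 ] w 55.6 44.99235559254885
[-0.000e+00 -5.149e+01 -2.421e+01  6.000e-02 -3.000e-02  0.000e+00]
t 4.725 pos [568.3 123.6 244.8] ang 59.17 tilt z [-0.  0. -1.] shift [-0.0005 -0.0005  0.0919] spin -0.0007 F [ 0.09 -0.9  -2.28] w 56.0 44.99242588877678
[-0.000e+00 -5.150e+01 -2.422e+01  6.000e-02 -3.000e-02  0.000e+00]
```

View pics/w2.png

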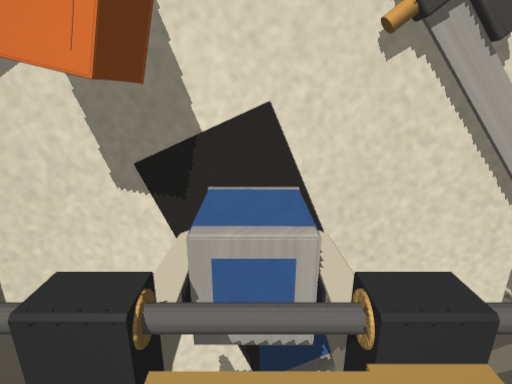

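Tin a is up, square in the jaws at (255,270), and weighs about 2 N, so it is light. I set it back down.

Call:
{"api": "arm_command", "payload": {
  "series": [
    [[0,0,0.03,0,1],[0,0,0.06,0,1],[0,0,0.078,0,1],[0,0,0.086,0,1],[0,0,0.089,0,1]]
  ]
}}

```text
time_s: 5.35
ee_pos: [568.0, 123.6, 209.4]
orientation: [-0.0, 0.87, 0.494, -0.001]
contact_force: [-5.5, -1.4, 9.8]
grip_width: 55.7
gripper_force: 45.0
```

Call:
{"api": "arm_command", "payload": {
  "series": [
    [[0,0,0,0,1],[0,0,0,0,1],[0,0,0,0,-1],[0,0,0,0,-1],[0,0,0,0,-1]]
  ]
}}

```text
time_s: 5.98
ee_pos: [568.4, 123.6, 209.3]
orientation: [0.0, 0.87, 0.494, 0.0]
contact_force: [0.7, 0.1, -0.7]
grip_width: 81.5
gripper_force: 0.0
```

Call:
{"api": "arm_command", "payload": {
  "series": [
    [[0,0,0,0,-1],[0,0,-0.08,0,-1],[0,0,-0.2,0,-1],[0,0,-0.32,0,-1],[0,0,-0.42,0,-1]]
  ]
}}

```text
time_s: 6.6
ee_pos: [568.2, 123.6, 379.2]
orientation: [0.0, 0.87, 0.494, 0.001]
contact_force: [0.8, 0.7, 0.2]
grip_width: 93.1
gripper_force: 0.0
```

```bash
python3 -c "
from h import *
d=get('wrist'); plan((544,3,380),87.8); tins(d)"
```

```text
t 6.65 pos [569.3 123.7 384.9] ang 59.18 tilt z [ 1.020e-02  3.000e-04 -9.999e-01] shift [-0.2917  0.1001  0.0116] spin -0.6361 F [ 1.28 -0.29  2.82] w 92.5 0.0
tin [140.  43.] 4806 z 68.9 [549.  279.9] [57.1 57.7] 46.1
tin [253. 183.] 3368 z 72.9 [569.3 122.4] [57.3 56.9] 59.2
tin [292. 282.] 2272 z 72.8 [546.1   1.6] [58.2 56.9] 87.5
tin [340. 362.] 911 z 72.3 [ 544.  -123.9] [24.5 56.9] 62.8
```

Call:
{"api": "arm_command", "payload": {
  "series": [
    [[-0.1,0.035,0,-0.21,-1],[-0.2,0.07,0,-0.42,-1],[-0.29,0.104,0,-0.636,-1],[-0.29,0.104,0,-0.636,-1],[-0.29,0.104,0,-0.636,-1]]
  ]
}}

```text
time_s: 7.28
ee_pos: [544.6, 2.8, 377.1]
orientation: [-0.0, 0.722, 0.692, 0.0]
contact_force: [-0.2, 0.1, -0.1]
grip_width: 92.9
gripper_force: 0.0
```

```bash
python3 -c "
from h import *
d=get('wrist'); plan((545,3,207),87.6); tins(d)"
```

```text
t 7.325 pos [544.6   3.3 377.1] ang 87.71 tilt z [ 0.e+00  5.e-04 -1.e+00] shift [-0.0009  0.001   0.4252] spin 0.0024 F [-0.27 -0.83  0.64] w 93.1 0.0
tin [276.  47.] 4890 z 72.9 [569.3 122.5] [57.3 57. ] 59.2
tin [254. 184.] 3381 z 72.9 [545.9   1.5] [56.8 57.1] 87.4
tin [252. 293.] 1053 z 72.5 [ 539.  -117.7] [67.9 33.1] 2.2
```

Well centred, so I descend, grip and lift tin b.

Call:
{"api": "arm_command", "payload": {
  "series": [
    [[0,0,0.12,0,-1],[0,0,0.24,0,-1],[0,0,0.35,0,-1],[0,0,0.42,0,-1],[0,0,0.42,0,-1]]
  ]
}}

```text
time_s: 7.95
ee_pos: [543.7, 4.0, 207.0]
orientation: [-0.002, 0.72, 0.694, -0.001]
contact_force: [-0.0, 0.3, 0.7]
grip_width: 93.1
gripper_force: 0.0
```

Call:
{"api": "arm_command", "payload": {
  "series": [
    [[0,0,0,0,1],[0,0,0,0,1],[0,0,0,0,1],[0,0,0,0,1],[0,0,0,0,1]]
  ]
}}

```text
time_s: 8.57
ee_pos: [544.8, 2.6, 209.8]
orientation: [0.0, 0.721, 0.693, 0.0]
contact_force: [-0.3, 0.1, 3.8]
grip_width: 55.5
gripper_force: 45.0
```

Call:
{"api": "arm_command", "payload": {
  "series": [
    [[0,0,-0.025,0,1],[0,0,-0.05,0,1],[0,0,-0.075,0,1],[0,0,-0.09,0,1],[0,0,-0.09,0,1]]
  ]
}}

```text
time_s: 9.2
ee_pos: [544.7, 2.6, 245.8]
orientation: [0.001, 0.721, 0.693, 0.0]
contact_force: [0.0, -0.1, -7.8]
grip_width: 56.0
gripper_force: 45.0
```

Call:
{"api": "arm_command", "payload": {
  "series": [
    [[0,0,0,0,1],[0,0,0,0,1],[0,0,0,0,1],[0,0,0,0,1],[0,0,0,0,1]]
  ]
}}

```text
time_s: 9.82
ee_pos: [544.5, 2.6, 245.1]
orientation: [-0.0, 0.721, 0.693, -0.0]
contact_force: [-0.6, -0.1, -7.5]
grip_width: 56.0
gripper_force: 45.0
```

```bash
python3 -c "
from h import *
for i in range(3): d=get('wrist'); plan((545,3,208),87.6)
tins(d)"
```

```text
t 9.875 pos [544.5   2.6 245.1] ang 87.79 tilt z [-0.  0. -1.] shift [0.001  0.0011 0.0928] spin 0.0041 F [-0.58  0.09 -8.28] w 56.0 44.978479631245136
t 9.925 pos [544.5   2.7 245.1] ang 87.79 tilt z [-0.  0. -1.] shift [0.0009 0.0011 0.0929] spin 0.0042 F [ 0.05  0.62 -7.59] w 55.8 44.978490360081196
t 9.975 pos [544.6   2.6 245.2] ang 87.79 tilt z [ 0. -0. -1.] shift [0.001  0.0011 0.0929] spin 0.0042 F [-0.3  -1.02 -7.41] w 55.8 44.978497847914696
tin [292.  35.] 9670 z 72.9 [566.5 118.1] [46.8 57.3] 59.1
tin [254. 208.] 1454 z 74.8 [546.6  29.4] [ 1.4 56. ] 87.6
```

Tin b reads about 7.7 N, so it is the heavy one. I set it down and go on to c.

Call:
{"api": "arm_command", "payload": {
  "series": [
    [[0,0,0.03,0,1],[0,0,0.06,0,1],[0,0,0.078,0,1],[0,0,0.086,0,1],[0,0,0.0895,0,1]]
  ]
}}

```text
time_s: 10.6
ee_pos: [544.2, 2.7, 209.8]
orientation: [-0.001, 0.721, 0.693, -0.0]
contact_force: [-7.5, 1.4, 7.8]
grip_width: 55.5
gripper_force: 45.0
```

Call:
{"api": "arm_command", "payload": {
  "series": [
    [[0,0,0,0,1],[0,0,0,0,1],[0,0,0,0,-1],[0,0,0,0,-1],[0,0,0,0,-1]]
  ]
}}

```text
time_s: 11.22
ee_pos: [545.1, 2.5, 209.8]
orientation: [0.001, 0.721, 0.693, 0.001]
contact_force: [0.6, -0.6, 0.4]
grip_width: 81.2
gripper_force: 0.0
```

Call:
{"api": "arm_command", "payload": {
  "series": [
    [[0,0,0,0,-1],[0,0,-0.08,0,-1],[0,0,-0.2,0,-1],[0,0,-0.32,0,-1],[0,0,-0.42,0,-1]]
  ]
}}

```text
time_s: 11.85
ee_pos: [544.5, 2.7, 379.4]
orientation: [0.001, 0.721, 0.693, 0.0]
contact_force: [1.6, -0.2, -0.4]
grip_width: 92.9
gripper_force: 0.0
```

```bash
python3 -c "
from h import *
d=get('wrist'); plan((534.5,-138,377),62); tins(d)"
```

```text
t 11.9 pos [545.7   2.5 384.9] ang 87.8 tilt z [ 0.0099 -0.002  -0.9999] shift [-0.3521 -0.0147  0.0201] spin 0.5733 F [ 1.49 -0.32  3.28] w 92.9 0.0
tin [275.  47.] 4815 z 72.9 [569.1 122.5] [57.1 57.2] 59.1
tin [253. 183.] 3302 z 72.9 [545.4   2. ] [56.6 57.1] 87.8
tin [251. 292.] 1135 z 72.5 [ 540.  -131.8] [40.8 57.2] 62.4
```

Call:
{"api": "arm_command", "payload": {
  "series": [
    [[-0.12,-0.005,0,0.19,-1],[-0.24,-0.01,0,0.38,-1],[-0.351,-0.011,0,0.57,-1],[-0.351,-0.011,0,0.57,-1],[-0.351,-0.011,0,0.57,-1]]
  ]
}}

```text
time_s: 12.52
ee_pos: [534.6, -137.3, 377.1]
orientation: [-0.0, 0.856, 0.516, 0.0]
contact_force: [-0.3, 0.8, -0.9]
grip_width: 93.3
gripper_force: 0.0
```

```bash
python3 -c "
from h import *
d=get('wrist'); plan((534.5,-138,207),62); tins(d)"
```

```text
t 12.575 pos [ 534.7 -136.7  377.1] ang 62.22 tilt z [-3.e-04  7.e-04 -1.e+00] shift [-0.0032  0.0014  0.4253] spin 0.0049 F [ 0.15  0.12 -0.16] w 93.1 0.0
tin [187.  40.] 4927 z 73.0 [544.9   1.1] [57.1 57.1] 87.6
tin [255. 185.] 3341 z 72.9 [ 535.6 -139.8] [57.3 57.1] 62.2
```

Call:
{"api": "arm_command", "payload": {
  "series": [
    [[-0.002,0.001,0.12,0,-1],[-0.002,0.001,0.24,0,-1],[-0.002,0.001,0.35,0,-1],[-0.002,0.001,0.42,0,-1],[-0.002,0.001,0.42,0,-1]]
  ]
}}

```text
time_s: 13.2
ee_pos: [533.9, -136.6, 207.3]
orientation: [-0.002, 0.856, 0.517, -0.001]
contact_force: [0.2, -0.8, 0.1]
grip_width: 92.7
gripper_force: 0.0
```

Call:
{"api": "arm_command", "payload": {
  "series": [
    [[0,0,0,0,1],[0,0,0,0,1],[0,0,0,0,1],[0,0,0,0,1],[0,0,0,0,1]]
  ]
}}

```text
time_s: 13.82
ee_pos: [534.8, -138.5, 210.0]
orientation: [0.0, 0.857, 0.516, 0.0]
contact_force: [0.5, 0.6, 4.4]
grip_width: 56.1
gripper_force: 45.0
```

Call:
{"api": "arm_command", "payload": {
  "series": [
    [[0,0,-0.025,0,1],[0,0,-0.05,0,1],[0,0,-0.075,0,1],[0,0,-0.09,0,1],[0,0,-0.09,0,1]]
  ]
}}

```text
time_s: 14.45
ee_pos: [534.9, -138.5, 246.0]
orientation: [0.001, 0.857, 0.516, 0.0]
contact_force: [-1.6, 0.1, -2.8]
grip_width: 55.9
gripper_force: 45.0
```

Call:
{"api": "arm_command", "payload": {
  "series": [
    [[0,0,0,0,1],[0,0,0,0,1],[0,0,0,0,1],[0,0,0,0,1],[0,0,0,0,1]]
  ]
}}

```text
time_s: 15.08
ee_pos: [534.7, -138.4, 245.3]
orientation: [-0.0, 0.857, 0.516, -0.0]
contact_force: [0.4, -0.3, -3.2]
grip_width: 55.8
gripper_force: 45.0
```

```bash
python3 -c "
from h import *
for i in range(3): d=get('wrist'); plan((534,-138,208),62.2)"
```

```text
t 15.125 pos [ 534.7 -138.4  245.3] ang 62.14 tilt z [-1.e-04  1.e-04 -1.e+00] shift [ 0.     -0.002   0.0933] spin -0.0014 F [-0.2  -0.06 -2.63] w 55.9 44.997015818953514
t 15.175 pos [ 534.7 -138.4  245.3] ang 62.14 tilt z [-0.  0. -1.] shift [ 0.     -0.002   0.0933] spin -0.0014 F [ 0.54 -0.11 -3.72] w 56.0 44.99704945832491
t 15.225 pos [ 534.7 -138.4  245.4] ang 62.14 tilt z [ 0.  0. -1.] shift [ 0.     -0.002   0.0934] spin -0.0014 F [ 0.62 -0.38 -3.21] w 56.3 44.9970430880785
```

Tin c reads about 3 N, so b is the heaviest. I set c down and go back to b.

Call:
{"api": "arm_command", "payload": {
  "series": [
    [[0,0,0.03,0,1],[0,0,0.06,0,1],[0,0,0.078,0,1],[0,0,0.086,0,1],[0,0,0.0895,0,1]]
  ]
}}

```text
time_s: 15.85
ee_pos: [534.4, -138.2, 210.0]
orientation: [-0.0, 0.857, 0.516, -0.0]
contact_force: [-5.9, 2.8, 11.1]
grip_width: 55.6
gripper_force: 45.0
```

Call:
{"api": "arm_command", "payload": {
  "series": [
    [[0,0,0,0,1],[0,0,0,0,1],[0,0,0,0,-1],[0,0,0,0,-1],[0,0,0,0,-1]]
  ]
}}

```text
time_s: 16.48
ee_pos: [534.9, -138.5, 209.7]
orientation: [0.0, 0.857, 0.516, 0.0]
contact_force: [0.0, 0.2, 0.3]
grip_width: 80.8
gripper_force: 0.0
```

Call:
{"api": "arm_command", "payload": {
  "series": [
    [[0,0,0,0,-1],[0,0,-0.08,0,-1],[0,0,-0.2,0,-1],[0,0,-0.32,0,-1],[0,0,-0.42,0,-1]]
  ]
}}

```text
time_s: 17.1
ee_pos: [534.7, -138.4, 379.6]
orientation: [0.001, 0.857, 0.516, 0.0]
contact_force: [-0.1, 0.2, 0.8]
grip_width: 92.8
gripper_force: 0.0
```

```bash
python3 -c "
from h import *
d=get('wrist'); d=get('wrist'); plan((544.6,2.7,377),87.7); tins(d)"
```

```text
t 17.2 pos [ 535.8 -138.8  382.7] ang 62.14 tilt z [ 0.0087 -0.0042 -1.    ] shift [ 0.3231 -0.146   0.013 ] spin -0.568 F [ 0.3  -0.21  0.07] w 92.7 0.0
tin [183.  40.] 4720 z 72.9 [544.8   1.1] [57.1 57.3] 87.6
tin [249. 182.] 3251 z 73.0 [ 535.4 -139.5] [57.1 56.9] 62.1
```

Call:
{"api": "arm_command", "payload": {
  "series": [
    [[0.11,-0.05,0,-0.19,-1],[0.22,-0.1,0,-0.38,-1],[0.323,-0.143,0,-0.568,-1],[0.323,-0.143,0,-0.568,-1],[0.323,-0.143,0,-0.568,-1]]
  ]
}}

```text
time_s: 17.82
ee_pos: [544.4, 2.4, 376.9]
orientation: [-0.0, 0.721, 0.693, -0.0]
contact_force: [-0.0, -0.0, -0.2]
grip_width: 93.1
gripper_force: 0.0
```

```bash
python3 -c "
from h import *
d=get('wrist'); plan((544.6,2.7,207),87.7); tins(d)"
```

```text
t 17.875 pos [544.5   1.9 377. ] ang 87.62 tilt z [-9.e-04 -3.e-04 -1.e+00] shift [0.0021 0.0006 0.4249] spin -0.0019 F [-1.27 -0.19  0.47] w 92.9 0.0
tin [276.  46.] 4917 z 72.9 [569.2 122.4] [57.1 57.1] 59.0
tin [254. 183.] 3392 z 72.9 [545.3   1.8] [56.7 56.9] 87.7
tin [252. 292.] 1091 z 72.6 [ 539.6 -131.4] [40.7 56.6] 62.0
```

Centred. Next: grip b and raise it about 180 mm.

Call:
{"api": "arm_command", "payload": {
  "series": [
    [[0,0,0.12,0,-1],[0,0,0.24,0,-1],[0,0,0.35,0,-1],[0,0,0.42,0,-1],[0,0,0.42,0,-1]]
  ]
}}

```text
time_s: 18.5
ee_pos: [543.5, 1.4, 207.3]
orientation: [-0.002, 0.722, 0.692, -0.002]
contact_force: [-0.1, 0.7, 0.3]
grip_width: 93.2
gripper_force: 0.0
```

Call:
{"api": "arm_command", "payload": {
  "series": [
    [[0,0,0,0,1],[0,0,0,0,1],[0,0,0,0,1],[0,0,0,0,1],[0,0,0,0,1]]
  ]
}}

```text
time_s: 19.12
ee_pos: [544.5, 2.6, 210.1]
orientation: [0.0, 0.721, 0.693, 0.0]
contact_force: [-1.7, -0.8, 5.0]
grip_width: 55.7
gripper_force: 45.0
```

Call:
{"api": "arm_command", "payload": {
  "series": [
    [[0,0,-0.04,0,1],[0,0,-0.1,0,1],[0,0,-0.16,0,1],[0,0,-0.22,0,1],[0,0,-0.28,0,1]]
  ]
}}

```text
time_s: 19.75
ee_pos: [543.9, 2.8, 322.0]
orientation: [-0.001, 0.721, 0.693, -0.001]
contact_force: [0.3, 0.2, -7.0]
grip_width: 55.4
gripper_force: 45.0
```

Call:
{"api": "arm_command", "payload": {
  "series": [
    [[0,0,-0.06,0,1],[0,0,-0.12,0,1],[0,0,-0.16,0,1],[0,0,-0.18,0,1],[0,0,-0.18,0,1]]
  ]
}}

```text
time_s: 20.38
ee_pos: [544.4, 2.6, 393.5]
orientation: [-0.0, 0.721, 0.693, -0.0]
contact_force: [-0.1, -0.4, -8.4]
grip_width: 56.1
gripper_force: 45.0
```

Call:
{"api": "arm_command", "payload": {
  "series": [
    [[0,0,0,0,1],[0,0,0,0,1],[0,0,0,0,1],[0,0,0,0,1],[0,0,0,0,1]]
  ]
}}

```text
time_s: 21.0
ee_pos: [544.5, 2.6, 393.5]
orientation: [-0.0, 0.721, 0.693, -0.0]
contact_force: [-0.1, 0.2, -7.6]
grip_width: 56.0
gripper_force: 45.0
```

```bash
python3 -c "
from h import *
d=get('side'); save('pics/s2.png',d['image']); plan((544.6,2.7,207),87.7); tins(d); tins(get('wrist'))"
```

```text
t 21.05 pos [544.5   2.6 393.6] ang 87.7 tilt z [ 0.  0. -1.] shift [3.000e-04 2.000e-04 4.664e-01] spin -0.0001 F [-0.25  0.26 -7.34] w 55.9 44.99422788619995
tin [92. 47.] 808 z 73.8 [1895.7 -370.6] [  37.8 1255.1] 0.1
tin [274.  49.] 4364 z 73.0 [569.3 122.4] [57.3 57. ] 59.0
```

View pics/s2.png

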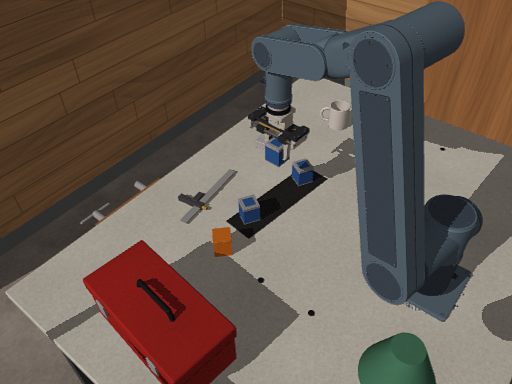

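Tin b is held upright at (274,152), its centre at about 222 mm. Tins a (249,208) and c (302,173) stand on the mat, so I hand the job in.

```bash
python3 -c "
from h import *
print(env.close_job())"
```

```text
the job is handed in; nothing more can be done
None
```

The job is handed in with the middle tin (b, about 7.7 N) held up, still and upright, its centre at about 222 mm; tins a (about 2 N) and c (about 3 N) stand back on the mat, and the judge returned no verdict.

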